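# Set out two dental cases with their boxes and bottles on the packing mat

### The arm

A 6-joint arm with a two-finger parallel gripper is mounted at the origin on a cart in front of the work surface, level with it; the furniture and walls round the work are solid. World frame = base frame: x ahead of the robot, y to its left, z up, the work surface at z = 0. Lengths are in m, angles in rad, forces in N, time in s.
With the tool pointing down it reaches from about 0.375 to 0.9 m from the base axis. Payload 3.1 kg.
Tool frame: the origin (TCP) lies on the centre line of the jaws, within the pads' length; the fingertips stand 22 mm ahead of it and the grasp point (between the pads) lies 3 mm ahead of it; z points along the fingers, y is the line along which they close (so a half turn about z gives the same grasp; the last joint's range is limited). The gripper opens to 85 mm and grips with 20 to 120 N. Pads are 22 mm wide; open, the fingers measure 114 mm over their backs; the gripper's body (76 mm by 85 mm) begins 54 mm behind the grasp point. The pads swing forward as they close: fully open they stand 13 mm farther back than shut.
Start: joints at [0.958, 0.527, 1.433, -0, 1.181, -0.178], TCP at [0.263, 0.567, 0.253] pointing down, gripper open.
Joint ranges: [-3.08, 3.08], [-0.75, 2.2], [0.22, 2.44], [-1.43, 4.57], [0, 2.65], [-2.85, 2.85]. Speed limits (rad/s): [2.79, 2.79, 3.14, 3.14, 3.14, 3.14].

### API

Orientations are given as a unit quaternion [x, y, z, w].
In Python, from station import sense, eyes, job gives the robot as it stands.
- The arm moves only by the shell command python3 -m pendant [FORCE], which reads ROWS from standard input. ROWS is 1 to 20 rows, parted by semicolons, with the numbers parted by spaces; each row has 5 numbers: dx, dy, dz in units of 20 mm, then a turn about the tool's z in units of 0.05 rad, then the opening from 0.0 (shut) to 1.0 (fully open); each row is the pose to reach, as a shift and turn from the pose commanded when the command began, along the tool's axes at that moment; what a row does not reach only later rows make up. A row lasts 1/10 s, in which the tool goes at most 0.05 m and 0.15 rad, less where a joint would pass 70% of its speed; a pose out of reach is approached as far as the arm can. The fingers move at their own pace and stop on an object; FORCE is the grip in N (left out, the last holds). Time passes only in rows, so rows that do not move let the fingers close. It prints the time, the measured TCP pose, the force, the opening and the grip force at its end. Input that does not fit is refused with a message, and nothing moves.
- sense(): the state, without advancing time (a new reading comes with each control period).
- eyes.snapshot(name): name is "side" or "top" or "wrist"; returns a dict with "pixels" (400x640x3 uint8, red, green, blue), "range_z" (400x640 float32, m along the optical axis (not along the pixel's ray), 0 where there is no reading), "fov_y" (degrees; the focal length in pixels is half the picture's height over the tangent of half this angle, whatever the lens; pixels are square), "cx", "cy" (the principal point, pixels), "R" (3x3) and "t" (3): a world point X has camera coordinates R X + t; the wrist camera has in their place "hand_eye" (4x4, takes a point from camera to tool coordinates, whose origin is the TCP and whose axes are the flange's). Camera axes: x right, y down, z forward; pixel columns grow to the right and rows downward; lengths in m; the calibration is good to about 2 mm. A picture is of the moment at which its call begins: read the wrist's pose just before it.
- job.sign_off(): hands the job in; it is judged then, once.
The state is a dict: "t": time; "q": joint angles; "qd": joint speeds; "tau": joint torques, N m; "tcp_pos": TCP position; "tool_rot": TCP orientation; "force": force on the tool from outside, world axes, zero at the start; "ft_torque": the same for the moment, N m; "finger_gap": opening from 0.0 (shut) to 1.0 (fully open); "gripper_force": force on a finger pad.
Only numpy, scipy, OpenCV 4.12 (cv2) and the standard library are available. Lean on these libraries where they do the work, as an engineer would, in place of code of your own. Each camera call takes 0.05 s, during which the arm holds its last target. There are 200 camera calls.

### The job

Lay out the two finished cases for packing: set the blue cast on top of the blue box and the tan cast on top of the pink box, each teeth up, centred on the lid and square with the box (the cast's long side along the box's long side). Then stand the small dropper bottle midway between the two boxes, and the bigger brown bottle with the blue cap (the one near the mat, not the one far off behind the trimmer) on the mat to the left of whichever box is on the left (as the robot sees it), beside the middle of that box's left side with a gap of about 3 cm. Set the casts down gently (they chip), let go of everything, and leave the two jars and the timer where they are.

Things in the scene. Friction and masses are not known exactly. Their poses are not given: they have to be found in the camera images.
- packing_mat: Grey rubber packing mat with a thin white line along each long edge, 90 mm along its x by 345 mm along its y, 3 mm thick, fixed. Origin: on its underside, midway between the two boxes' centres (42.5 mm right of the mat's own middle); x points away from the robot, y to the left along the mat, yaw -0.25 to 0. Beyond the left-hand box's left face there are 91 mm of bare mat.
- pink_box: Pink closed retainer box, fixed on the mat, 68 mm along x by 78 mm along y (and a 4 mm tab at the middle of its front, -x), flat lid top 34 mm above the origin. Origin: centre of the underside; sides parallel with the mat's. Its centre lies 85 mm from the mat's origin along the mat's y, on the left (+y) or the right (-y); the other box has the other side.
- blue_box: Blue closed retainer box, fixed on the mat, 68 mm along x by 78 mm along y (and a 4 mm tab at the middle of its front, -x), flat lid top 34 mm above the origin. Origin: centre of the underside; sides parallel with the mat's. Its centre lies 85 mm from the mat's origin along the mat's y, on the left (+y) or the right (-y); the other box has the other side.
- blue_cast: Pale blue plaster dental cast, loose, 56 mm along x (flat heel across the -x end, blunt nose at +x; can be gripped along x) by 68 mm along y, 32 mm high with the teeth; only the base, the lowest 18 mm, can be gripped. Origin: centre of the underside, z up. Start yaw within 0.35 rad of zero. 0.08 to 0.15 kg.
- tan_cast: Tan (yellowish) plaster dental cast, loose, 56 mm along x (flat heel across the -x end, blunt nose at +x; can be gripped along x) by 68 mm along y, 32 mm high with the teeth; only the base, the lowest 18 mm, can be gripped. Origin: centre of the underside, z up. Start yaw within 0.35 rad of zero. 0.08 to 0.15 kg.
- dropper_bottle: Small brown dropper bottle with a black rubber teat, loose, 102 mm high; round body of 32 mm diameter up to 70 mm (grip it there), narrower neck and teat above. Origin: centre of the underside, z up. 0.05 to 0.1 kg.
- blue_cap_bottle: Bigger brown bottle with a ribbed blue screw cap, loose, 88 mm high, round, 46 mm in diameter throughout. Origin: centre of the underside, z up. 0.065 to 0.13 kg.
- red_lid_jar: Bystander, loose; leave it where it is. White jar with a red lid, 65 mm in diameter, 84 mm high, origin at the centre of the underside.
- black_lid_jar: Bystander, loose; leave it where it is. White jar with a black lid, 61 mm in diameter, 62 mm high, origin at the centre of the underside.
- timer: Bystander, loose; leave it where it is. White wind-up bench timer, 52 x 66 x 64 mm high, origin at the centre of the underside.

How it is judged:
At the end, for the whole second after the job is handed in: Each cast upright on its colour's box (tan on pink), centres within 12 mm, square within 0.22 rad; dropper bottle upright within 12 mm of midway between the boxes (15 mm across); blue-cap bottle upright 30 mm (+-15) off the left box's left face, within 15 mm of its middle; all at rest (horizontal distance between blue_cast and blue_box below 0.012 m and z of blue_cast in the frame of blue_box between 0.029 and 0.04 m and angle between each of blue_cast, tan_cast, dropper_bottle, blue_cap_bottle's own z axis and vertical below 0.12 rad and angle between the x axis of blue_cast and the x axis of blue_box, either way round below 0.22 rad and linear speed of each of blue_cast, tan_cast, dropper_bottle, blue_cap_bottle below 0.02 m/s and angular speed of each of blue_cast, tan_cast, dropper_bottle, blue_cap_bottle below 0.2 rad/s and horizontal distance between tan_cast and pink_box below 0.012 m and z of tan_cast in the frame of pink_box between 0.029 and 0.04 m and angle between the x axis of tan_cast and the x axis of pink_box, either way round below 0.22 rad and x of dropper_bottle in the frame of packing_mat between -0.015 and 0.015 m and y of dropper_bottle in the frame of packing_mat between -0.012 and 0.012 m and z of dropper_bottle in the frame of packing_mat between -0.002 and 0.009 m and x of blue_cap_bottle in the frame of packing_mat between -0.015 and 0.015 m and y of blue_cap_bottle in the frame of packing_mat between 0.162 and 0.192 m and z of blue_cap_bottle in the frame of packing_mat between -0.002 and 0.009 m); the robot touches nothing.
It fails at once if a bystander (red-lid jar, black-lid jar or timer) is moved by more than 2 cm (distance of any of red_lid_jar, black_lid_jar, timer from where it was at the start of the episode above 0.02 m).
It fails at once if a cast is dropped or pressed on a box with more than 45 N (contact force between any of blue_cast, tan_cast and blue_box above 45 N or contact force between any of blue_cast, tan_cast and pink_box above 45 N).
It also fails if it takes over 90 s, if anything falls off the work surface, if the arm or the gripper's body presses on something with over 40 N, if the wrist force passes 120 N, or if a joint passes its speed limit or range.

## Working session

There is one attempt and no reset: what is moved stays moved. The work goes in short steps, Python scripts to look and compute and a shell command to move; the robot and the scene stay as the last step left them, time stands still between calls to the robot, and variables do not carry over. Pictures are saved under pics/ and viewed, at most 14 in all, crops included, and the job is handed in when it is done.

```bash
mkdir -p pics; cat > h.py <<'E'
import numpy as np, cv2
from station import sense, eyes, job
from scipy.spatial.transform import Rotation as Ro
def snap(name):
    s=sense(); d=eyes.snapshot(name)
    H=d["pixels"].shape[0]; f=H/2/np.tan(np.radians(d["fov_y"])/2)
    if "R" in d: Rc=np.array(d["R"]).T; o=-Rc@np.array(d["t"])
    else:
        E=np.array(d["hand_eye"]); Rt=Ro.from_quat(s["tool_rot"]).as_matrix()
        Rc=Rt@E[:3,:3]; o=Rt@E[:3,3]+np.array(s["tcp_pos"])
    d.update(f=f,Rc=Rc,o=o); return d
def cloud(d):
    z=d["range_z"]; v,u=np.mgrid[:z.shape[0],:z.shape[1]]
    c=np.stack([(u-d["cx"])/d["f"]*z,(v-d["cy"])/d["f"]*z,z],-1)
    P=c@d["Rc"].T+d["o"]; P[z<=0]=np.nan; return P
def ray(d,u,v):
    r=d["Rc"]@np.array([(u-d["cx"])/d["f"],(v-d["cy"])/d["f"],1]); return d["o"],r
def at_z(d,u,v,z):
    o,r=ray(d,u,v); return o+r*(z-o[2])/r[2]
def save(n,img): cv2.imwrite("pics/"+n+".png",cv2.cvtColor(img,cv2.COLOR_RGB2BGR))
def tool(p):  # world displacement from current tcp in tool axes
    s=sense(); R=Ro.from_quat(s["tool_rot"]).as_matrix(); return R.T@(np.array(p)-s["tcp_pos"])
E
python3 - <<'E'
from h import *
import pickle
for n in ("top","side"):
    d=snap(n); save(n+"0",d["pixels"]); pickle.dump(d,open(n+"0.pkl","wb")); print(n,d["o"],d["f"],d["Rc"].round(3).tolist(),d["cx"],d["cy"])
s=sense(); print(s); print(Ro.from_quat(s["tool_rot"]).as_matrix().round(3))
E
```

```text
top [0.42259842 0.22311149 1.01043897] 466.17604835752365 [[0.015, -0.99, 0.139], [-1.0, -0.013, 0.014], [-0.012, -0.14, -0.99]] 314.5074698699593 200.96494060412755
side [0.4861441  0.82995731 0.6204803 ] 367.7063563031222 [[-0.994, -0.074, 0.08], [-0.109, 0.676, -0.728], [-0.001, -0.733, -0.68]] 318.82740969640923 200.4015424698297
{'t': 0.1, 'q': array([ 9.57513444e-01,  5.28386024e-01,  1.43377053e+00,  6.83245711e-06,
        1.18143227e+00, -1.78528917e-01]), 'qd': array([ 0.00104398, -0.00405565, -0.00420444,  0.00040943,  0.00149487,
        0.00072936]), 'tau': array([-2.99568374e-04, -4.43304276e+01, -1.78585482e+01, -2.76070368e-04,
        3.92940434e-03,  2.69380507e-05]), 'tcp_pos': array([0.26287506, 0.56635964, 0.25242473]), 'tool_rot': array([ 2.15670241e-01,  9.76465745e-01, -9.19658958e-04, -3.87819091e-04]), 'force': array([ 0.96999563, -0.15296214, -0.39198084]), 'ft_torque': array([-0.00346932, -0.02998768, -0.00104809]), 'gripper_force': 0.0, 'finger_gap': 0.9997109593268091}
[[-0.907  0.421 -0.001]
 [ 0.421  0.907 -0.002]
 [ 0.    -0.002 -1.   ]]
```

View pics/top0.png

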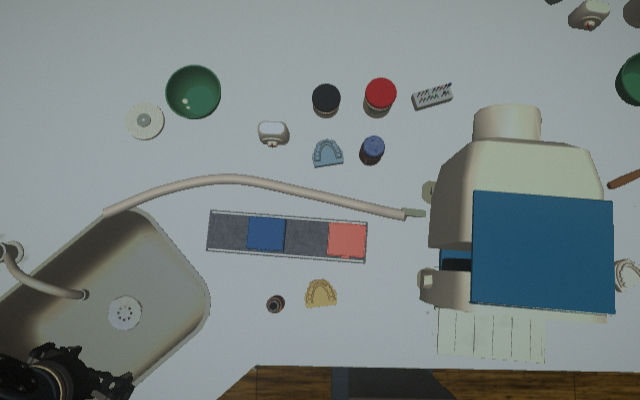

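View pics/side0.png

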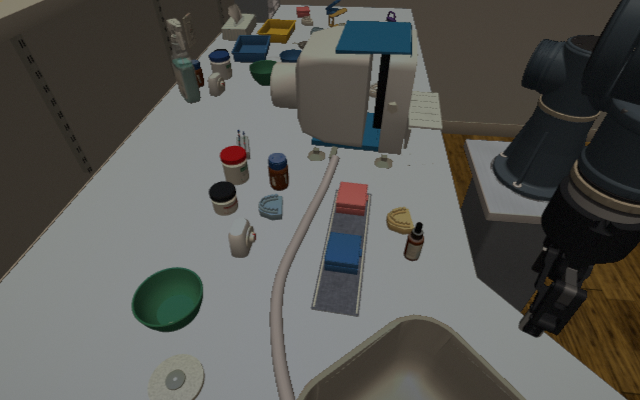

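The top view shows the blue box on the left (266,232) and the pink one on the right (347,240). The blue cast is at (328,153), tan cast (321,293), dropper (276,304) and blue-cap bottle (372,150). A hose runs between the mat and the rear objects, with its tip at (415,213). The side view agrees with this. Next I'll measure with depth.

```bash
cat > m.py <<'E'
from h import *
import pickle
for n,pts in (("top",dict(bbox=(266,232),pbox=(347,240),bcast=(328,160),tcast=(321,300),drop=(276,304),bcap=(373,143),timer=(273,128),black=(326,92),red=(381,88),hose1=(330,193),hose2=(380,208),hosetip=(415,213),mat=(227,230),mat2=(306,236),tableN=(300,330))),
 ("side",dict(bbox=(344,250),pbox=(352,193),bcast=(270,210),tcast=(400,222),drop=(419,228),bcap=(278,160),timer=(240,225),black=(222,190),red=(233,155),hose1=(308,220),hose2=(330,170),mat=(338,291)))):
    d=pickle.load(open(n+"0.pkl","rb")); P=cloud(d)
    print(n)
    for k,(u,v) in pts.items(): print(k,np.nanmedian(P[v-1:v+2,u-1:u+2].reshape(-1,3),0).round(3))
d=pickle.load(open("top0.pkl","rb"));P=cloud(d)
# height-based segments
hs=cv2.cvtColor(d["pixels"],cv2.COLOR_RGB2HSV)
m=((P[...,2]>0.012)&(P[...,2]<0.13)).astype(np.uint8); m[:, :200]=0; m[:,425:]=0
n,l,st,c=cv2.connectedComponentsWithStats(m)
for i in range(1,n):
    if st[i,4]<60: continue
    Q=P[l==i]; zz=np.percentile(Q[:,2],95)
    T=Q[Q[:,2]>zz-0.006]; 
    r=cv2.minAreaRect(T[:,:2].astype(np.float32)*1000)
    r2=cv2.minAreaRect(Q[:,:2].astype(np.float32)*1000)
    print(c[i].round(),st[i,4],"z",zz.round(3),"top",[np.round(x,1) for x in r],"all",[np.round(x,1) for x in r2])
for nm in("top","side"):
    d=pickle.load(open(nm+"0.pkl","rb")); a=d["pixels"]
    if nm=="top": c=a[80:330,200:430]; save("topc",cv2.resize(c,None,fx=2.4,fy=2.4,interpolation=cv2.INTER_CUBIC)) 
E
python3 m.py
```

```text
top
bbox [0.493 0.337 0.036]
pbox [0.479 0.168 0.035]
bcast [0.653 0.209 0.018]
tcast [0.354 0.22  0.018]
drop [0.349 0.308 0.081]
bcap [0.673 0.119 0.088]
timer [0.709 0.326 0.065]
black [0.79  0.215 0.062]
red [0.791 0.101 0.084]
hose1 [0.58  0.204 0.019]
hose2 [0.546 0.099 0.04 ]
hosetip [0.535 0.03  0.057]
mat [0.498 0.426 0.003]
mat2 [0.488 0.254 0.002]
tableN [0.29  0.263 0.001]
side
bbox [0.488 0.347 0.037]
pbox [0.479 0.17  0.037]
bcast [0.665 0.238 0.026]
tcast [0.369 0.247 0.029]
drop [0.346 0.322 0.092]
bcap [0.662 0.129 0.089]
timer [0.706 0.327 0.065]
black [0.777 0.222 0.063]
red [0.779 0.115 0.084]
hose1 [0.574 0.257 0.022]
hose2 [0.539 0.095 0.042]
mat [0.494 0.424 0.003]
[210.  87.] 523 z 0.063 top [array([792.1, 462.5]), array([113.5,  43.4]), np.float64(2.9)] all [array([791.9, 468.6]), array([113.5,  55.4]), np.float64(3.3)]
[379.  96.] 1013 z 0.086 top [array([785.4, 102.2]), array([62.9, 63.3]), np.float64(71.4)] all [array([784.5, 101.7]), array([64. , 64.7]), np.float64(26.7)]
[326.  99.] 768 z 0.064 top [array([781.2, 216.1]), array([59.2, 58.5]), np.float64(
[... 948 characters left out ...]
6.3)] all [array([490.8, 338.9]), array([78.8, 74.6]), np.float64(86.6)]
[346. 239.] 1263 z 0.039 top [array([480.6, 169.1]), array([78., 68.]), np.float64(86.3)] all [array([480. , 169.2]), array([78. , 74.5]), np.float64(86.6)]
[421. 287.] 90 z 0.125 top [array([390.9,  29.1]), array([ 1. , 49.6]), np.float64(84.9)] all [array([392.2,  25.7]), array([ 7.5, 58.2]), np.float64(84.9)]
[320. 294.] 725 z 0.031 top [array([374.3, 224. ]), array([43. , 56.2]), np.float64(8.3)] all [array([369.9, 223.3]), array([55.1, 67.1]), np.float64(8.4)]
[275. 303.] 253 z 0.099 top [array([346.9, 313.9]), array([10.9, 11.7]), np.float64(45.6)] all [array([347.3, 313.3]), array([32.5, 32.2]), np.float64(59.4)]
```

```bash
cat >> h.py <<'E'
def go(x,y,z,yaw):
    s=sense(); R=Ro.from_quat(s["tool_rot"]).as_matrix(); c=np.arctan2(R[1,1],R[0,1])
    t=(c-yaw+np.pi/2)%np.pi-np.pi/2
    print("go",(R.T@(np.array([x,y,z])-s["tcp_pos"])).round(4),"turn",round(t,3),"q",s["q"].round(2))
def seg(name,zlo=0.010,zhi=0.13,amin=300):
    d=snap(name); P=cloud(d); m=((P[...,2]>zlo)&(P[...,2]<zhi)).astype(np.uint8)
    n,l,st,c=cv2.connectedComponentsWithStats(m)
    for i in range(1,n):
        if st[i,4]<amin: continue
        Q=P[l==i]; zz=np.percentile(Q[:,2],95); T=Q[Q[:,2]>zz-.006]
        for nm,S in(("top",T),("all",Q)):
            r=cv2.minAreaRect(S[:,:2].astype(np.float32)*1000); print(nm,c[i].round(),st[i,4],"z",zz.round(4),*[np.round(x,1) for x in r])
    return d
E
python3 -c "
from h import *
go(.370,.223,.22,.147)"
```

```text
go [-0.2418 -0.2662  0.0329] turn 0.989 q [ 0.96  0.53  1.43  0.    1.18 -0.18]
```

Careful with the scale: shifts go in units of 20 mm and turns go in units of 0.05 rad. That gives: -0.266 m is -13.3, -0.242 m is -12.1, 0.99 rad is 19.8.

```bash
echo '-1.5 -1.65 0 2.4 1;-3 -3.3 0 5 1;-4.5 -5 0.5 7.4 1;-6 -6.65 1 10 1;-7.5 -8.3 1.5 12.4 1;-9 -10 1.65 15 1;-10.5 -11.65 1.65 17.4 1;-12.1 -13.3 1.65 19.8 1;-12.1 -13.3 1.65 19.8 1;-12.1 -13.3 1.65 19.8 1;-12.1 -13.3 1.65 19.8 1;-12.1 -13.3 1.65 19.8 1' | python3 -m pendant 30
python3 - <<'E'
from h import *
d=seg("wrist"); save("w1",d["pixels"]); go(.37,.223,.1,.147); print(d["o"],d["f"])
E
```

```text
t: 1.3
tcp_pos: [0.37, 0.2249, 0.2202]
tool_rot: [0.653, 0.758, -0.0, -0.0]
force: [0.2, 0.1, -0.0]
finger_gap: 1.0
gripper_force: 0.0
top [568. 139.] 8215 z 0.0241 [583.2 271. ] [274.   23.9] 78.5
all [568. 139.] 8215 z 0.0241 [583.5 271.3] [274.6  27.1] 78.5
top [488.  62.] 9368 z 0.0372 [490.5 338.6] [78.2 68.9] 86.2
all [488.  62.] 9368 z 0.0372 [488.6 338.7] [78.3 72.8] 86.2
top [312.  66.] 1613 z 0.099 [346.4 313.7] [12.6 12.4] 10.3
all [312.  66.] 1613 z 0.099 [345.9 313.7] [32.1 33.3] 8.7
top [321. 173.] 3490 z 0.0299 [372.9 224.5] [44.2 55.3] 7.5
all [321. 173.] 3490 z 0.0299 [369.1 223.3] [54.7 67.2] 7.4
top [616. 230.] 2841 z 0.0288 [666.4 211.7] [27.6 57.6] 10.5
all [616. 230.] 2841 z 0.0288 [663.6 210.5] [42.4 67.8] 8.6
top [425. 240.] 5194 z 0.037 [479.8 168.8] [78.8 68.8] 86.3
all [425. 240.] 5194 z 0.037 [477.8 169. ] [78.9 72.6] 86.2
top [ 16. 301.] 2426 z 0.0309 [67.  35.4] [ 8.9 65.4] 4.0
all [ 16. 301.] 2426 z 0.0309 [74.7 50.1] [38.1 86.9] 18.5
top [606. 307.] 1080 z 0.0694 [662.  138.9] [14.8  4. ] 19.9
all [606. 307.] 1080 z 0.0694 [657.7 132.6] [42.7 14.3] 33.8
go [-0.0019 -0.0003  0.1203] turn 0.002 q [0.29 0.33 1.93 0.   0.88 0.14]
[0.36104391 0.28974349 0.34042964] 350.9702109840862
```

View pics/w1.png

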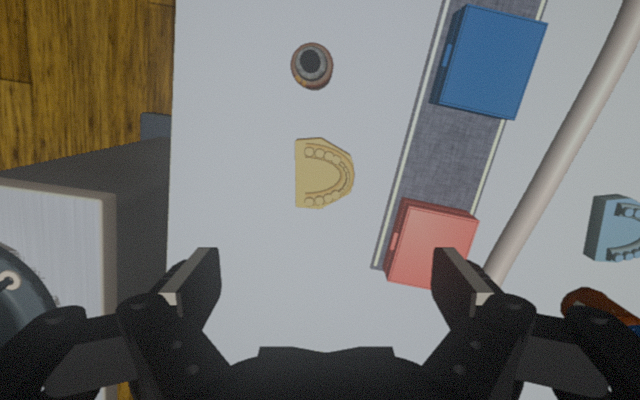

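The tan cast is at (320,173) with its heel to the left, clear of everything. Its position and height agree with the top view. Now the fingertip geometry in the tool frame.

```bash
python3 - <<'E'
from h import *
s=sense(); d=snap("wrist"); P=cloud(d); R=Ro.from_quat(s["tool_rot"]).as_matrix()
T=(P-s["tcp_pos"])@R
ok=(T[...,2]<.05)&(np.abs(T[...,1])<.09)
for a,b in((150,230),(420,510)):
    m=np.zeros(ok.shape,bool); m[240:340,a:b]=1; Q=T[m&ok]; Q=Q[np.isfinite(Q[:,0])]
    i=np.argsort(-Q[:,2])[:8]; print(Q[i].round(4)); print(np.percentile(Q,[2,98],axis=0).round(4))
go(.3695,.2233,.10,.138)
E
```

```text
[[-0.0008 -0.0425  0.0102]
 [ 0.0019 -0.0427  0.0101]
 [-0.0012 -0.0425  0.0101]
 [-0.0065 -0.0425  0.0099]
 [-0.0073 -0.0424  0.0096]
 [ 0.0061 -0.0426  0.0096]
 [ 0.0048 -0.0427  0.0095]
 [-0.0013 -0.0423  0.0095]]
[[-0.0089 -0.0545 -0.0565]
 [ 0.0177 -0.0272  0.0064]]
[[-0.0079  0.0435  0.0099]
 [-0.0083  0.0435  0.0097]
 [-0.0073  0.0434  0.0096]
 [-0.0005  0.0433  0.0096]
 [-0.0054  0.0437  0.0095]
 [ 0.0044  0.0433  0.0095]
 [-0.0013  0.0437  0.0094]
 [ 0.0062  0.0435  0.0093]]
[[-0.0089  0.0286 -0.0565]
 [ 0.0176  0.0557  0.0061]]
go [-0.0014 -0.0008  0.1203] turn 0.011 q [0.29 0.33 1.93 0.   0.88 0.14]
```

Converted, 0.199 m is 9.95, 0.193 m is 9.65, 0.011 rad is 0.22.

```bash
echo '-0.07 -0.04 1.5 0.22 1;-0.07 -0.04 3.5 0.22 1;-0.07 -0.04 5.5 0.22 1;-0.07 -0.04 7.5 0.22 1;-0.07 -0.04 8.5 0.22 1;-0.07 -0.04 9.25 0.22 1;-0.07 -0.04 9.65 0.22 1;-0.07 -0.04 9.95 0.22 1;-0.07 -0.04 9.95 0.22 1;-0.07 -0.04 9.95 0.22 1' | python3 -m pendant 30
echo '0 0 0 0 0.75;0 0 0 0 0.65;0 0 0 0 0.55;0 0 0 0 0.5;0 0 0 0 0.5;0 0 0 0 0.5;0 0 0 0 0.5' | python3 -m pendant 30
```

```text
t: 2.4
tcp_pos: [0.3704, 0.2225, 0.0218]
tool_rot: [0.658, 0.753, 0.0, 0.0]
force: [-0.2, 0.3, 1.2]
finger_gap: 1.002
gripper_force: 0.0
t: 3.1
tcp_pos: [0.3703, 0.2222, 0.0221]
tool_rot: [0.658, 0.753, 0.001, 0.0]
force: [-1.2, -0.5, 6.2]
finger_gap: 0.636
gripper_force: 31.4
```

```bash
echo '0 0 -0.5 0 0.5;0 0 -1.5 0 0.5;0 0 -3 0 0.5;0 0 -4.5 0 0.5;0 0 -5 0 0.5;0 0 -5 0 0.5' | python3 -m pendant
python3 -c "
from h import *
go(.4802,.1685,.122,-.0645)
import sys
d=seg('top',.06,.13,200) if 0 else None"
```

```text
t: 3.7
tcp_pos: [0.3709, 0.2224, 0.1229]
tool_rot: [0.658, 0.753, 0.002, 0.001]
force: [0.1, 0.1, -1.1]
finger_gap: 0.638
gripper_force: 32.7
go [-0.0681  0.1011  0.0012] turn 0.2 q [ 0.28  0.52  2.03 -0.    0.59  0.15]
```

Converted, 0.101 m is 5.05, 0.095 m is 4.75, 0.2 rad is 4.

```bash
echo '-0.5 0.75 0 0.6 0.5;-1.25 1.85 0 1.4 0.5;-2 3 0 2.4 0.5;-2.75 4.15 0 3.2 0.5;-3.2 4.75 0 3.8 0.5;-3.4 5.05 0 4 0.5;-3.4 5.05 0 4 0.5;-3.4 5.05 0 4 0.5;-3.4 5.05 0 4 0.5' | python3 -m pendant
python3 - <<'E'
from h import *
s=sense(); R=Ro.from_quat(s["tool_rot"]).as_matrix()
go(.4802,.1685,.07,-.0645); d=snap("wrist"); P=cloud(d); save("w2",d["pixels"])
hs=cv2.cvtColor(d["pixels"],cv2.COLOR_RGB2HSV); 
m=(hs[...,0]>14)&(hs[...,0]<30)&(hs[...,1]>60)&(P[...,2]>.08)
Q=P[m]; T=(Q-s["tcp_pos"])@R; print(len(Q),np.percentile(T,[1,99],axis=0).round(4)); print(cv2.minAreaRect(T[:,:2].astype(np.float32)*1000), s["tcp_pos"])
E
```

```text
t: 4.6
tcp_pos: [0.4777, 0.1688, 0.1211]
tool_rot: [0.729, 0.684, -0.001, -0.001]
force: [-0.8, 0.0, -1.0]
finger_gap: 0.635
gripper_force: 32.7
go [-0.0001  0.0026  0.051 ] turn 0.001 q [0.12 0.58 1.84 0.   0.72 0.18]
22265 [[-0.0249 -0.0266 -0.0654]
 [ 0.0344  0.0521  0.0162]]
((7.417749404907227, 2.4831924438476562), (118.55458068847656, 67.99517822265625), 69.83771514892578) [0.47772789 0.16878013 0.12105523]
```

View pics/w2.png

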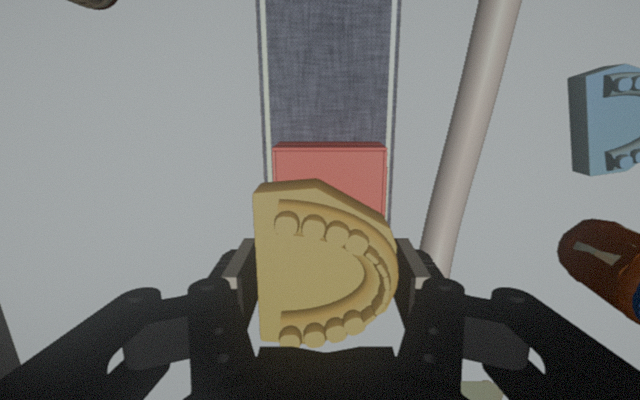

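The wrist view shows the tan cast held square above the pink box, heel at column 262 and nose at column 395, teeth up.

```bash
echo '0 0.125 0.75 0 0.5;0 0.125 1.75 0 0.5;0 0.125 2.4 0 0.5;0 0.125 2.7 0 0.5;0 0.125 2.85 0 0.5;0 0.125 2.95 0 0.5;0 0.125 3.025 0 0.5;0 0.125 3.025 0 0.5;0 0.125 3.025 0 0.5' | python3 -m pendant
```

```text
t: 5.55
tcp_pos: [0.482, 0.1682, 0.0612]
tool_rot: [0.73, 0.684, 0.0, 0.0]
force: [0.1, -0.4, -1.8]
finger_gap: 0.637
gripper_force: 32.7
```

```bash
echo '0 -0.05 0.025 0 0.5;0 -0.075 0.05 0 0.5;0 -0.075 0.075 0 0.5;0 -0.075 0.1 0 0.5;0 -0.075 0.1 0 0.5' | python3 -m pendant
```

```text
t: 6.05
tcp_pos: [0.4803, 0.1683, 0.0588]
tool_rot: [0.73, 0.684, -0.0, -0.0]
force: [-0.0, 0.0, -1.2]
finger_gap: 0.631
gripper_force: 32.7
```

Converted, 0.001 m is 0.05, 0.0005 m is 0.025.

```bash
echo '0 0 0.025 0 0.5;0 0 0.05 0 0.5;0 0 0.05 0 0.5;0 0 0.05 0 0.5' | python3 -m pendant
```

```text
t: 6.45
tcp_pos: [0.4803, 0.1683, 0.0586]
tool_rot: [0.73, 0.684, 0.0, 0.0]
force: [-1.3, -0.3, 5.2]
finger_gap: 0.633
gripper_force: 33.5
```

Contact (force flipped to +5 N). Release slowly and rise.

Converted, -0.16 m is -8, -0.15 m is -7.5.

```bash
echo '0 0 0 0 0.66;0 0 0 0 0.7;0 0 0 0 0.75;0 0 0 0 0.85;0 0 0 0 0.95;0 0 0 0 1;0 0 -0.5 0 1;0 0 -1.5 0 1;0 0 -3.5 0 1;0 0 -5.5 0 1;0 0 -7.5 0 1;0 0 -8 0 1;0 0 -8 0 1;0 0 -8 0 1' | python3 -m pendant
python3 - <<'E'
from h import *
seg("top",.042,.075,200)
go(.6715,.2115,.22,.16)
E
```

```text
t: 7.85
tcp_pos: [0.4794, 0.1682, 0.2172]
tool_rot: [0.73, 0.684, -0.001, -0.0]
force: [-0.1, 0.2, -0.0]
finger_gap: 0.995
gripper_force: 0.0
top [593.  11.] 603 z 0.0658 [ 988.5 -367.6] [57.1 30.6] 79.3
all [593.  11.] 603 z 0.0658 [ 981.  -365.8] [63.1 46.2] 79.3
top [627.  81.] 330 z 0.0628 [ 833.4 -428.4] [ 40.  111.2] 86.0
all [627.  81.] 330 z 0.0628 [ 833.3 -432.9] [ 48.9 111.4] 84.6
top [189.  87.] 721 z 0.0632 [790.7 500.1] [118.6 117.9] 48.5
all [189.  87.] 721 z 0.0632 [790.7 500.1] [118.6 117.9] 48.5
top [326.  97.] 647 z 0.0642 [781.7 215.6] [59.2 57.9] 34.9
all [326.  97.] 647 z 0.0642 [781.  215.9] [59.6 59.3] 20.0
top [272. 131.] 552 z 0.0658 [707.2 329.2] [37.1 56.8] 0.6
all [272. 131.] 552 z 0.0658 [702.5 328.3] [61.3 49. ] 89.8
go [ 0.0558  0.1892 -0.0041] turn -0.225 q [ 0.12  0.42  1.76 -0.    0.96  0.18]
```

```bash
echo '0.5 1.5 0 -0.6 1;1 3.5 0 -1.6 1;1.65 5.5 0 -2.6 1;2.25 7.5 0 -3.6 1;2.65 9 0 -4.2 1;2.8 9.45 0 -4.5 1;2.8 9.45 0 -4.5 1;2.8 9.45 0 -4.5 1;2.8 9.45 0 -4.5 1' | python3 -m pendant
python3 - <<'E'
from h import *
seg("wrist"); seg("top",.042,.075,400); go(.6715,.2115,.0212,.16)
E
```

```text
t: 8.8
tcp_pos: [0.6706, 0.2117, 0.2172]
tool_rot: [0.648, 0.761, -0.001, -0.001]
force: [0.8, 0.0, 0.0]
finger_gap: 0.998
gripper_force: 0.0
top [130.  19.] 3909 z 0.0373 [489.8 316.8] [34.3 69.6] 86.3
all [130.  19.] 3909 z 0.0373 [491.  319.5] [39.9 71.6] 86.4
top [230. 126.] 7284 z 0.027 [572.8 218. ] [270.4  23.4] 76.1
all [230. 126.] 7284 z 0.027 [573.4 219.8] [274.1  25.8] 76.6
top [396.  42.] 4919 z 0.0645 [707. 328.] [38.  56.6] 0.0
all [396.  42.] 4919 z 0.0645 [702.6 327.2] [61.1 50.1] 89.0
top [110. 187.] 8523 z 0.0659 [485.8 170.1] [56.  45.1] 85.9
all [110. 187.] 8523 z 0.0659 [481.4 169. ] [78.8 71.2] 86.4
top [324. 172.] 3558 z 0.0299 [676.  212.1] [43.9 55.9] 9.3
all [324. 172.] 3558 z 0.0299 [671.8 212. ] [55.3 67.3] 9.5
top [453. 194.] 5031 z 0.0622 [780.5 216. ] [60.6 60.4] 21.5
all [453. 194.] 5031 z 0.0622 [780.5 216. ] [60.6 60.5] 21.5
top [307. 284.] 4073 z 0.0889 [668.5 118.2] [43.2 43.9] 25.1
all [307. 284.] 4073 z 0.0889 [668.2 119.8] [46.7 45.5] 45.6
top [416. 312.] 3880 z 0.084 [769.7 103.2] [56.9 36.9] 67.6
all [416. 312.] 3880 z 0.084 [775.4  75.8] [ 42.3 113.7] 5.0
top [115. 392.] 481 z 0.0946 [520.1   4.3] [ 4.  28.5] 83.7
all [115. 392.] 481 z 0.0946 [519.6   4.4] [ 4.1 29.6] 84.4
top [593.  11.] 596 z 0.0658 [ 989.7 -368.2] [56.4 30.6] 83.7
all [593.  11.] 596 z 0.0658 [ 981.4 -365.7] [60.2 47.8] 81.7
top [190.  87.] 729 z 0.0632 [790.6 499.9] [118.4 118.8] 33.5
all [190.  87.] 729 z 0.0632 [790.6 499.9] [118.4 118.8] 33.5
top [272. 131.] 551 z 0.0659 [710.  329.3] [57.  30.9] 89.8
all [272. 131.] 551 z 0.0659 [703.3 328.1] [46.9 61.6] 1.7
go [-0.0003  0.0004  0.1968] turn -0.0 q [ 0.15  0.67  1.25 -0.    1.22 -0.01]
```

```bash
echo '0 0.025 1.5 0 1;0 0.025 3.5 0 1;0 0.025 5.5 0 1;0 0.025 7.5 0 1;0 0.025 8.5 0 1;0 0.025 9.15 0 1;0 0.025 9.55 0 1;0 0.025 9.825 0 1;0 0.025 9.825 0 1;0 0.025 9.825 0 1' | python3 -m pendant 30
echo '0 0 0 0 0.75;0 0 0 0 0.65;0 0 0 0 0.55;0 0 0 0 0.5;0 0 0 0 0.5;0 0 0 0 0.5;0 0 0 0 0.5' | python3 -m pendant 30
echo '0 0 -0.5 0 0.5;0 0 -1.5 0 0.5;0 0 -3 0 0.5;0 0 -4.5 0 0.5;0 0 -5 0 0.5;0 0 -5 0 0.5;0 0 -5 0 0.5' | python3 -m pendant
python3 -c "
from h import *
go(.491,.3386,.121,-.0645)"
```

```text
t: 9.9
tcp_pos: [0.6739, 0.2121, 0.0226]
tool_rot: [0.648, 0.761, 0.001, 0.001]
force: [-0.3, -0.9, -0.0]
finger_gap: 0.999
gripper_force: 0.0
t: 10.6
tcp_pos: [0.6733, 0.212, 0.0224]
tool_rot: [0.648, 0.761, 0.0, 0.0]
force: [-1.7, -1.5, 6.0]
finger_gap: 0.641
gripper_force: 31.7
t: 11.3
tcp_pos: [0.6722, 0.2118, 0.1202]
tool_rot: [0.648, 0.761, -0.001, -0.001]
force: [-0.1, -0.2, -0.7]
finger_gap: 0.642
gripper_force: 32.3
go [ 0.154  -0.1587 -0.0005] turn 0.224 q [ 0.15  0.78  1.31 -0.    1.05 -0.01]
```

```bash
echo '0.75 -0.75 0 0.4 0.5;2 -2.05 0 1.2 0.5;3.5 -3.6 0 2 0.5;5 -5.15 0 2.8 0.5;6.25 -6.45 0 3.6 0.5;7.25 -7.45 0 4.2 0.5;7.7 -7.9 0 4.48 0.5;7.7 -7.925 0 4.48 0.5;7.7 -7.925 0 4.48 0.5;7.7 -7.925 0 4.48 0.5;7.7 -7.925 0 4.48 0.5' | python3 -m pendant
python3 -c "
from h import *
go(.491,.3386,.059,-.0645)"
```

```text
t: 12.4
tcp_pos: [0.493, 0.338, 0.1209]
tool_rot: [0.73, 0.684, 0.0, 0.0]
force: [0.4, 0.1, -0.3]
finger_gap: 0.644
gripper_force: 32.3
go [ 0.0004 -0.0021  0.0619] turn -0.001 q [ 0.41  0.67  1.61 -0.    0.86  0.48]
```

Converted, 0.061 m is 3.05, 0.06 m is 3.

```bash
echo '0 -0.05 0.75 0 0.5;0 -0.075 1.75 0 0.5;0 -0.075 2.4 0 0.5;0 -0.075 2.7 0 0.5;0 -0.075 2.85 0 0.5;0 -0.075 2.95 0 0.5;0 -0.075 3 0 0.5;0 -0.075 3.05 0 0.5;0 -0.075 3.05 0 0.5;0 -0.075 3.05 0 0.5' | python3 -m pendant
```

```text
t: 13.4
tcp_pos: [0.4907, 0.339, 0.0607]
tool_rot: [0.729, 0.684, 0.0, 0.0]
force: [-0.9, 0.1, -0.8]
finger_gap: 0.64
gripper_force: 32.3
```

Converted, 0.002 m is 0.1, 0.0015 m is 0.075.

```bash
echo '0 0 0.025 0 0.5;0 0 0.05 0 0.5;0 0 0.075 0 0.5;0 0 0.1 0 0.5;0 0 0.1 0 0.5' | python3 -m pendant
```

```text
t: 13.9
tcp_pos: [0.4906, 0.3389, 0.0589]
tool_rot: [0.729, 0.684, 0.0, 0.0]
force: [-0.7, -1.0, 5.6]
finger_gap: 0.642
gripper_force: 32.9
```

Converted, -0.07 m is -3.5, -0.13 m is -6.5.

```bash
echo '0 0 0 0 0.66;0 0 0 0 0.7;0 0 0 0 0.75;0 0 0 0 0.85;0 0 0 0 0.95;0 0 0 0 1;0 0 -0.5 0 1;0 0 -1.5 0 1;0 0 -3.5 0 1;0 0 -5.5 0 1;0 0 -6.5 0 1;0 0 -6.5 0 1;0 0 -6.5 0 1' | python3 -m pendant
python3 - <<'E'
from h import *
go(.3463,.3137,.185,-.0645)
E
```

```text
t: 15.2
tcp_pos: [0.4903, 0.3388, 0.1889]
tool_rot: [0.729, 0.684, 0.0, 0.0]
force: [0.4, 0.0, -0.1]
finger_gap: 0.996
gripper_force: 0.0
go [-0.0343 -0.1421  0.0038] turn 0.001 q [ 0.42  0.57  1.57 -0.    1.    0.48]
```

Converted, -0.142 m is -7.1, -0.137 m is -6.85.

```bash
echo '-0.35 -1.5 0 0 1;-0.7 -3 0 0 1;-1.1 -4.5 0 0 1;-1.45 -6 0 0 1;-1.65 -6.85 0 0 1;-1.7 -7.1 0 0 1;-1.7 -7.1 0 0 1;-1.7 -7.1 0 0 1' | python3 -m pendant
python3 - <<'E'
from h import *
seg("top",.042,.075,250); seg("wrist",.02); go(.3463,.3137,.062,-.0645)
E
```

```text
t: 16.0
tcp_pos: [0.3478, 0.3144, 0.188]
tool_rot: [0.729, 0.684, 0.0, 0.0]
force: [0.6, -0.3, 0.7]
finger_gap: 0.998
gripper_force: 0.0
top [593.  11.] 595 z 0.066 [ 985.  -367.3] [56.6 38.1] 82.1
all [593.  11.] 595 z 0.066 [ 981.5 -365.7] [60.4 46. ] 80.5
top [627.  81.] 328 z 0.0626 [ 833.8 -429.2] [ 41.5 110.5] 85.5
all [627.  81.] 328 z 0.0626 [ 833.6 -433.5] [ 49.7 110.7] 84.1
top [190.  87.] 732 z 0.0633 [790.9 500.1] [118.6 118.7] 12.3
all [190.  87.] 732 z 0.0633 [790.9 500.1] [118.6 118.7] 12.3
top [326.  97.] 648 z 0.0642 [781.2 216.1] [58.4 58.5] 58.5
all [326.  97.] 648 z 0.0642 [781.4 215.2] [59.9 59.4] 27.5
top [272. 131.] 552 z 0.066 [710.6 329.1] [30.  56.8] 1.0
all [272. 131.] 552 z 0.066 [703.3 328.2] [47.9 61.2] 0.7
top [403. 212.] 410 z 0.059 [536.7  40.8] [25.3 65. ] 9.1
all [403. 212.] 410 z 0.059 [534.2  52. ] [87.7 27.4] 86.9
top [264. 234.] 746 z 0.067 [495.9 338.4] [57.5 43.7] 86.1
all [264. 234.] 746 z 0.067 [490.7 338.9] [66.6 54.5] 87.4
top [346. 240.] 757 z 0.0675 [485.7 168.8] [54.9 42.5] 85.8
all [346. 240.] 757 z 0.0675 [480.9 170.5] [65.7 54.9] 89.1
top [604. 205.] 3820 z 0.0242 [584.3 273.3] [210.7  18.5] 78.2
all [604. 205.] 3820 z 0.0242 [584.3 273.3] [210.7  18.5] 78.2
top [505. 142.] 10018 z 0.0659 [492.6 338.6] [57.1 41.7] 86.3
all [505. 142.] 10018 z 0.0659 [488.4 338.7] [77.8 72.9] 86.3
top [322. 189.] 1865 z 0.0988 [346.3 314.6] [12.1 12.8] 84.7
all [322. 189.] 1865 z 0.0988 [346.1 315.9] [32.5 30.6] 2.3
top [538. 392.] 404 z 0.0396 [539.8  99.6] [22.  14.5] 5.5
all [538. 392.] 404 z 0.0396 [537.9  98.1] [24.4 16.9] 17.7
go [-0.0008 -0.0018  0.1261] turn -0.0 q [ 0.5   0.42  1.88 -0.    0.83  0.56]
```

Both casts are centred and square. Now grip the dropper.

Converted, 0.126 m is 6.3, -0.0015 m is -0.075.

```bash
echo '0 -0.075 1.5 0 1;0 -0.075 3 0 1;0 -0.075 4.5 0 1;0 -0.075 5.5 0 1;0 -0.075 6.1 0 1;0 -0.075 6.3 0 1;0 -0.075 6.3 0 1;0 -0.075 6.3 0 1;0 -0.075 6.3 0 0.6;0 -0.075 6.3 0 0.45;0 -0.075 6.3 0 0.35;0 -0.075 6.3 0 0.25;0 -0.075 6.3 0 0.25;0 -0.075 6.3 0 0.25;0 -0.075 6.3 0 0.25;0 -0.075 6.3 0 0.25' | python3 -m pendant 25
echo '0 0 -0.5 0 0.25;0 0 -1.5 0 0.25;0 0 -3 0 0.25;0 0 -4.5 0 0.25;0 0 -5 0 0.25;0 0 -5 0 0.25;0 0 -5 0 0.25' | python3 -m pendant
python3 -c "
from h import *
go(.4858,.2538,.162,-.0645)"
```

```text
t: 17.7
tcp_pos: [0.3454, 0.3143, 0.0628]
tool_rot: [0.729, 0.684, 0.0, 0.0]
force: [0.1, 0.2, 5.4]
finger_gap: 0.367
gripper_force: 24.6
t: 18.4
tcp_pos: [0.3446, 0.3138, 0.1618]
tool_rot: [0.729, 0.684, -0.001, -0.0]
force: [-0.3, 0.1, -1.6]
finger_gap: 0.367
gripper_force: 25.1
go [-0.0509  0.1447 -0.0003] turn 0.001 q [ 0.5   0.47  1.91 -0.    0.76  0.56]
```

```bash
echo '-0.35 1 0 0 0.25;-0.85 2.5 0 0 0.25;-1.4 4 0 0 0.25;-1.9 5.5 0 0 0.25;-2.3 6.6 0 0 0.25;-2.5 7.1 0 0 0.25;-2.55 7.225 0 0 0.25;-2.55 7.225 0 0 0.25;-2.55 7.225 0 0 0.25;-2.55 7.225 0 0 0.25' | python3 -m pendant
python3 - <<'E'
from h import *
go(.4858,.2538,.066,-.0645)
d=snap("side"); save("s2",cv2.resize(d["pixels"][120:300,200:460],None,fx=2.5,fy=2.5))
E
```

```text
t: 19.4
tcp_pos: [0.4848, 0.2544, 0.1622]
tool_rot: [0.729, 0.685, -0.001, -0.0]
force: [-0.1, 0.2, -0.2]
finger_gap: 0.366
gripper_force: 25.1
go [-0.0005  0.0012  0.0962] turn 0.002 q [0.28 0.55 1.71 0.   0.88 0.34]
```

View pics/s2.png

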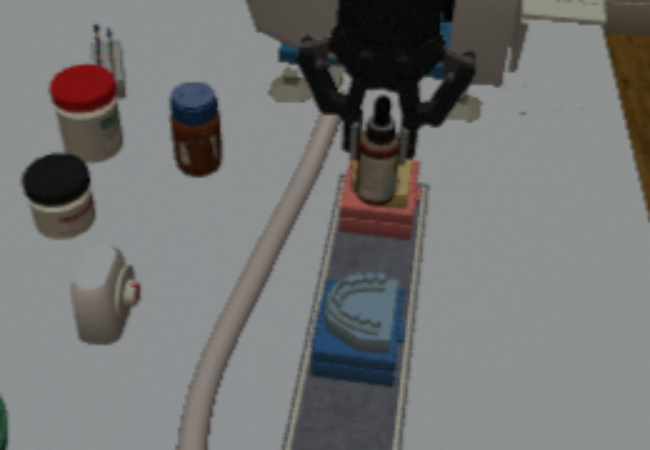

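The bottle hangs upright (375,160 in the crop) above the gap. The blue cast sits on the blue box at (355,315).

```bash
echo '0 0.05 1 0 0.25;0 0.05 2.5 0 0.25;0 0.05 3.75 0 0.25;0 0.05 4.4 0 0.25;0 0.05 4.65 0 0.25;0 0.05 4.775 0 0.25;0 0.05 4.825 0 0.25;0 0.05 4.825 0 0.25;0 0.05 4.825 0 0.25' | python3 -m pendant
```

```text
t: 20.35
tcp_pos: [0.4876, 0.2541, 0.0666]
tool_rot: [0.729, 0.684, 0.001, 0.0]
force: [-0.5, -0.7, -0.6]
finger_gap: 0.363
gripper_force: 25.1
```

Converted, -0.0015 m is -0.075, 0.0015 m is 0.075.

```bash
echo '0 -0.05 0.025 0 0.25;0 -0.075 0.05 0 0.25;0 -0.075 0.075 0 0.25;0 -0.075 0.075 0 0.25;0 -0.075 0.075 0 0.25' | python3 -m pendant
```

```text
t: 20.85
tcp_pos: [0.4866, 0.2542, 0.0658]
tool_rot: [0.729, 0.684, 0.001, 0.001]
force: [-0.5, -0.6, 7.6]
finger_gap: 0.369
gripper_force: 25.8
```

Converted, -0.13 m is -6.5, -0.12 m is -6.

```bash
echo '0 0 0 0 0.4;0 0 0 0 0.44;0 0 0 0 0.5;0 0 0 0 0.65;0 0 0 0 0.8;0 0 0 0 0.9;0 0 -1 0 0.95;0 0 -2.5 0 1;0 0 -4.5 0 1;0 0 -6 0 1;0 0 -6.5 0 1;0 0 -6.5 0 1' | python3 -m pendant
python3 - <<'E'
from h import *
go(.6684,.1178,.2,-.0645)
E
```

```text
t: 22.05
tcp_pos: [0.4863, 0.2543, 0.1957]
tool_rot: [0.729, 0.684, 0.002, 0.001]
force: [-0.5, 0.1, 0.6]
finger_gap: 0.996
gripper_force: 0.0
go [-0.1246  0.1904 -0.0038] turn 0.001 q [0.28 0.5  1.69 0.   0.95 0.34]
```

Converted, 0.1905 m is 9.525, 0.187 m is 9.35.

```bash
echo '-0.75 1.15 0 0 1;-1.75 2.65 0 0 1;-2.75 4.2 0 0 1;-3.75 5.75 0 0 1;-4.75 7.25 0 0 1;-5.6 8.55 0 0 1;-6.1 9.35 0 0 1;-6.225 9.525 0 0 1;-6.225 9.525 0 0 1;-6.225 9.525 0 0 1' | python3 -m pendant
python3 - <<'E'
from h import *
seg("wrist",.05,.15,1000); go(.6684,.1178,.056,-.0645); seg("top",.075,.12,50)
E
```

```text
t: 23.05
tcp_pos: [0.666, 0.1183, 0.1929]
tool_rot: [0.729, 0.684, -0.001, -0.001]
force: [-0.3, -0.6, 0.1]
finger_gap: 1.004
gripper_force: 0.0
top [43. 16.] 2246 z 0.088 [491.1 249.4] [10.5  3.4] 34.8
all [43. 16.] 2246 z 0.088 [491.2 246. ] [33.  17.6] 22.0
top [486.  42.] 6811 z 0.0624 [781.1 212.8] [55.  61.2] 85.8
all [486.  42.] 6811 z 0.0624 [781.  212.8] [55.2 61.4] 85.4
top [ 67. 136.] 6004 z 0.0666 [485.9 169.2] [56.2 45.4] 86.2
all [ 67. 136.] 6004 z 0.0666 [481.  169.5] [67.5 56.6] 85.6
top [330. 196.] 3925 z 0.0891 [668.5 118. ] [43.1 44.2] 21.9
all [330. 196.] 3925 z 0.0891 [668.3 119.3] [45.7 47.1] 68.9
top [492. 206.] 7611 z 0.0842 [784.5 102. ] [64.8 64.9] 24.7
all [492. 206.] 7611 z 0.0842 [784.6 102.2] [64.7 65.1] 84.4
go [-0.0006  0.0027  0.1374] turn 0.002 q [0.01 0.66 1.35 0.   1.14 0.07]
top [305. 233.] 102 z 0.1034 [487.4 254.3] [10.  11.6] 88.2
all [305. 233.] 102 z 0.1034 [488. 254.] [22.3 20.1] 0.7
top [  9. 260.] 76 z 0.1166 [422.1 817.1] [ 5.7 20.2] 7.8
all [  9. 260.] 76 z 0.1166 [423.7 831.7] [48.5 14.5] 67.4
```

```bash
echo '0 0.1 1.5 0 1;0 0.1 3 0 1;0 0.1 4.5 0 1;0 0.1 5.75 0 1;0 0.1 6.5 0 1;0 0.1 6.8 0 1;0 0.1 6.8 0 1;0 0.1 6.8 0 1;0 0.1 6.8 0 0.75;0 0.1 6.8 0 0.6;0 0.1 6.8 0 0.5;0 0.1 6.8 0 0.42;0 0.1 6.8 0 0.42;0 0.1 6.8 0 0.42;0 0.1 6.8 0 0.42;0 0.1 6.8 0 0.42' | python3 -m pendant 25
echo '0 0 -0.5 0 0.42;0 0 -1.5 0 0.42;0 0 -3 0 0.42;0 0 -4.5 0 0.42;0 0 -6 0 0.42;0 0 -7 0 0.42;0 0 -7 0 0.42;0 0 -7 0 0.42' | python3 -m pendant
python3 -c "
from h import *
go(.4972,.4305,.197,-.0645)"
```

```text
t: 24.75
tcp_pos: [0.67, 0.1175, 0.0593]
tool_rot: [0.729, 0.684, 0.0, 0.0]
force: [-3.2, -0.1, 6.3]
finger_gap: 0.532
gripper_force: 25.2
t: 25.55
tcp_pos: [0.6694, 0.1174, 0.1981]
tool_rot: [0.729, 0.684, -0.0, -0.0]
force: [0.0, 0.3, -0.9]
finger_gap: 0.529
gripper_force: 25.9
go [ 0.3014 -0.1919  0.0011] turn 0.0 q [ 0.01  0.66  1.34 -0.    1.15  0.07]
```

```bash
echo '1 -0.635 0 0 0.42;2.5 -1.6 0 0 0.42;4.25 -2.7 0 0 0.42;6 -3.8 0 0 0.42;7.75 -4.95 0 0 0.42;9.5 -6.05 0 0 0.42;11.25 -7.15 0 0 0.42;12.75 -8.1 0 0 0.42;14 -8.9 0 0 0.42;14.75 -9.4 0 0 0.42;15.075 -9.6 0 0 0.42;15.075 -9.6 0 0 0.42;15.075 -9.6 0 0 0.42;15.075 -9.6 0 0 0.42' | python3 -m pendant
python3 -c "
from h import *
go(.4972,.4305,.0625,-.0645)"
```

```text
t: 26.95
tcp_pos: [0.4984, 0.4293, 0.1982]
tool_rot: [0.73, 0.683, -0.0, 0.0]
force: [-0.3, 0.3, -0.9]
finger_gap: 0.535
gripper_force: 25.9
go [ 0.0012 -0.0013  0.1357] turn -0.001 q [ 0.54  0.63  1.4  -0.    1.11  0.61]
```

Converted, 0.135 m is 6.75, 0.1345 m is 6.725.

```bash
echo '0.05 -0.05 1 0 0.42;0.05 -0.05 2.5 0 0.42;0.05 -0.05 4 0 0.42;0.05 -0.05 5.25 0 0.42;0.05 -0.05 6.1 0 0.42;0.05 -0.05 6.5 0 0.42;0.05 -0.05 6.65 0 0.42;0.05 -0.05 6.725 0 0.42;0.05 -0.05 6.75 0 0.42;0.05 -0.05 6.75 0 0.42' | python3 -m pendant
```

```text
t: 27.95
tcp_pos: [0.4971, 0.432, 0.0644]
tool_rot: [0.729, 0.684, 0.001, 0.0]
force: [0.3, 0.8, -1.5]
finger_gap: 0.525
gripper_force: 25.9
```

```bash
echo '-0.05 0 0.025 0 0.42;-0.05 0 0.05 0 0.42;-0.05 0 0.075 0 0.42;-0.05 0 0.1 0 0.42;-0.05 0 0.125 0 0.42;-0.05 0 0.125 0 0.42' | python3 -m pendant
```

```text
t: 28.55
tcp_pos: [0.4965, 0.431, 0.0623]
tool_rot: [0.729, 0.684, 0.0, 0.0]
force: [-1.8, -0.8, 6.2]
finger_gap: 0.53
gripper_force: 26.1
```

Contact. I'll release, rise, move clear and check.

Converted, -0.16 m is -8, 0.14 m is 7.

```bash
echo '0 0 0 0 0.56;0 0 0 0 0.6;0 0 0 0 0.65;0 0 0 0 0.75;0 0 0 0 0.85;0 0 0 0 0.95;0 0 -1 0 1;0 0 -2.5 0 1;0 0 -4.5 0 1;0 0 -6.5 0 1;0 0 -8 0 1;1.5 -1 -8 0 1;3.5 -2 -8 0 1;5.5 -3 -8 0 1;7 -4 -8 0 1;7 -4 -8 0 1;7 -4 -8 0 1' | python3 -m pendant
python3 - <<'E'
from h import *
d=seg("top",.042,.13,180); save("t3",cv2.resize(d["pixels"][60:330,190:430],None,fx=2.2,fy=2.2))
P=cloud(d)
O=np.array([.4858,.2538]); a=-.0645; X=np.array([np.cos(a),np.sin(a)]);Y=np.array([-np.sin(a),np.cos(a)])
m=(P[...,2]>.078)&(P[...,2]<.093)&(abs(P[...,0]-.497)<.04)&(abs(P[...,1]-.43)<.05)
c=np.array(cv2.minEnclosingCircle((P[m][:,:2]*1000).astype(np.float32))[0])/1000-O; print("bottle",c@X,c@Y)
E
```

```text
t: 30.25
tcp_pos: [0.4247, 0.5758, 0.2203]
tool_rot: [0.729, 0.685, -0.0, 0.0]
force: [-0.1, -0.2, 0.4]
finger_gap: 1.003
gripper_force: 0.0
top [593.  11.] 600 z 0.0656 [ 989.6 -367.8] [54.9 33.3] 85.0
all [593.  11.] 600 z 0.0656 [ 982.7 -366.7] [61.6 47.2] 85.5
top [627.  81.] 332 z 0.063 [ 833.7 -428.6] [ 39.3 109.7] 84.6
all [627.  81.] 332 z 0.063 [ 832.7 -432.6] [ 47.4 111.1] 84.2
top [190.  87.] 726 z 0.0632 [790.7 499.7] [118.9 118.7] 42.4
all [190.  87.] 726 z 0.0632 [790.7 499.7] [118.9 118.7] 42.4
top [380.  94.] 884 z 0.086 [784.8 101.4] [62.6 63.8] 88.3
all [380.  94.] 884 z 0.086 [784.8 102.2] [64.2 63.8] 88.3
top [326.  97.] 650 z 0.0644 [781.4 215.3] [58.2 58.6] 26.3
all [326.  97.] 650 z 0.0644 [780.8 214.9] [59.7 59.7] 26.3
top [272. 131.] 553 z 0.0658 [710.  329.3] [57.  30.3] 89.9
all [272. 131.] 553 z 0.0658 [703.4 328.5] [61.5 47.6] 89.7
top [441. 223.] 792 z 0.1268 [537.1  -6.1] [171.4  64.8] 13.8
all [441. 223.] 792 z 0.1268 [522.8 -13.3] [196.4  85. ] 21.1
top [403. 212.] 406 z 0.0596 [536.6  40.5] [24.5 62.2] 8.5
all [403. 212.] 406 z 0.0596 [533.9  53.3] [89.2 26.8] 87.5
top [219. 229.] 528 z 0.0939 [495.8 430.6] [40.9 43.5] 38.7
all [219. 229.] 528 z 0.0939 [496.3 428.9] [46.  45.9] 46.1
top [264. 234.] 745 z 0.067 [495.6 338.5] [54.3 43. ] 85.8
all [264. 234.] 745 z 0.067 [491.  338.7] [66.2 54.8] 86.2
top [346. 240.] 758 z 0.0674 [485.8 168.8] [55.5 42.9] 85.8
all [346. 240.] 758 z 0.0674 [480.7 170.5] [65.9 54.7] 89.3
top [305. 234.] 215 z 0.1011 [487.9 253.9] [12.2 11.1] 45.7
all [305. 234.] 215 z 0.1011 [488.2 253.6] [32.9 30.7] 1.4
top [451. 328.] 583 z 0.1299 [308.3 -21.6] [69.5 81.8] 80.3
all [451. 328.] 583 z 0.1299 [308.5 -21.6] [71.2 82. ] 81.9
top [518. 343.] 823 z 0.1299 [ 297.6 -129.4] [116.   75.4] 86.9
all [518. 343.] 823 z 0.1299 [ 299.  -131.8] [119.6  77.1] 85.9
bottle -0.0008638620050813608 0.17662701592132993
```

View pics/t3.png

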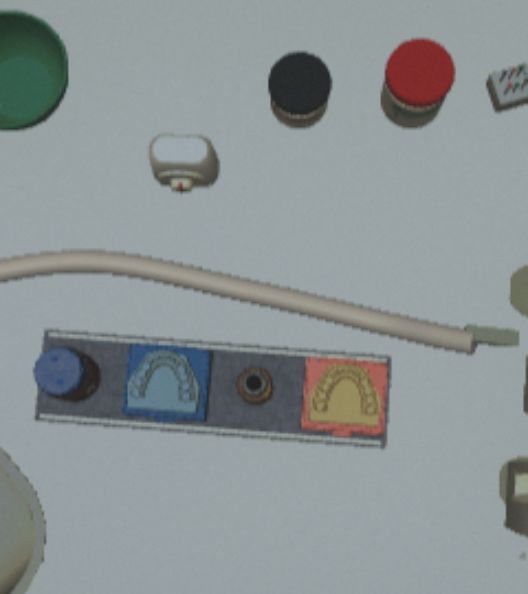

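All four items are in place: blue-cap bottle (62,372), blue cast (165,380), dropper (254,385) and tan cast (345,393). The jars and timer haven't moved.

```bash
python3 -c "
from station import job
print(job.sign_off())"
```

```text
the job is handed in; nothing more can be done
None
```

The job is handed in: my last check put both casts square and within about 2 mm of centre on their boxes, the dropper about 2 mm from midway, the blue-cap bottle about 1 mm from its target and the jars and timer unmoved; the sign-off gave no verdict.

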